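Hold a luminous-dial compass over an unshielded radiation monitor

TASK

One piece among those waiting on the foam pad, the closed round pocket compass, is to be checked for radium with the radiation monitor that lies face up on the far side of the lead-brick wall. First slide the monitor's metal shield plate fully open by its black thumb grip; then take the compass by its rim, lift it clear over the lead wall, and finish still holding it in the gripper, level and motionless about 10 mm above the bare window, centred on it and with its tab-to-hinge line along the monitor's length. Nothing may touch the thin window or the lead wall, the compass must not touch the monitor, and the other pieces stay where they are.

Things in the scene. Friction and masses are not known exactly. Their poses are not given: they have to be found in the camera images.
- compass: Round pocket compass, mottled olive metal case, lid closed (it stays closed), lying flat on the foam pad; 55 mm across, 20 mm thick, about 0.11 kg. Origin: centre of the underside, z up. Lid tab at x = -32 mm, hinge lug at x = +32 mm; across y the rim is 55 mm wide (y = +-27.5 mm): grip it there, a finger on each side in y. Yaw within about +-0.5 rad.
- monitor: Grey contamination monitor, 258 x 108 x 41 mm, fixed, face up left of the lead wall. Origin: centre of its underside on the table; x runs along its length from the window end (near the robot) to the instrument end with the dark display; y across; z up. Two steel slide guides run along x at y = +-37 to +-46 mm, tops 46 mm above the table. Yaw within +-0.4 rad.
- window_center (a point): Centre of the monitor's window, on its thin protective mesh 37 mm above the table, 70 mm from the housing's centre towards -x of the monitor. Axes as the monitor's. The window is a recessed dark rectangle with a metal mesh, 84 mm along x and 74 mm visible across y. It is covered by the shield plate at the start and must never be touched.
- slide_grip (a point): Middle of the black thumb grip on the shield plate, moving with it, 56 mm above the table; axes as the monitor's. A bar 12 mm thick along x, 44 mm long across y; its top is 65 mm, the low strip at its foot (22 mm along x) 47 mm and the plate 46 mm above the table. Pinch it from above, a finger on each side in x.
- shield_slide (a joint): Travel of the shield plate (92 x 81 x 2 mm) along the monitor's +x, away from the robot: 0 = window fully covered, 0.094 m = fully open against the end stop. Starts between 0 and 0.02. Slides with about 2 N of friction and stays where it is left.
- lead_wall: Wall of grey lead bricks in two courses in a shallow steel footing tray, fixed, between the foam pad and the monitor: 264 mm along its x (away from the robot), 64 mm across y at the tray and 50 mm above it, 103 mm tall. Origin: centre of its underside on the table.
- foam_pad: Grey foam sheet, 240 x 280 x 6 mm, fixed flat on the table right of the lead wall; the pieces lie on its top, 6 mm above the table. Origin: centre of its underside, z up. Behind it and the wall stands a tall fixed radio set, 0.44 m high, its nearest corner at about x = 0.64, y = -0.15 m, its front going back to x = 0.81, y = 0.08 m: swing the arm clear of it.
- tin: Bystander: olive-green hinged spares tin, 76 x 93 x 36 mm, on the foam pad; origin at the centre of its underside.
- insulator: Bystander: white porcelain insulator, 32 x 32 x 41 mm, standing on the foam pad; origin at the centre of its underside.
- carton: Bystander: small flat parts carton, 29 x 50 x 18 mm, on the foam pad; origin at the centre of its underside.
- valve_box: Bystander: upright parts carton, 35 x 34 x 75 mm, standing on the table; origin at the centre of its underside.
- valve_1: Bystander: radio valve, 28 mm across, 65 mm tall, standing on the table at the left of the monitor; origin at the centre of its underside.
- valve_2: Bystander: a second, equal radio valve next to it; origin at the centre of its underside.
- window: The window insert itself (dark foil under a metal mesh, 88 x 80 mm with its edges under the guides), fixed in the monitor. Origin: on the table level under the window's centre, axes as the monitor's. Its mesh is 37 mm above that.
Things that resemble listed ones, but are neither listed nor needed, are in the scene too. Leave any orange look-alike of the compass alone.

How it is judged:
On the way, in this order (a step that is already met when the one before it is completed fails the run):
1. the shield plate is slid fully open, with the compass still on the pad (value of joint shield_slide above 0.088 m and z of compass in the frame of foam_pad below 0.02 m), for 0.2 s.
2. the compass is lifted in the fingers above the top of the lead wall (z of compass in the frame of lead_wall above 0.105 m and contact force between the fingers and compass above 1 N), for 0.1 s.
At the end, for the whole second after the job is handed in: Shield open at least 88 of 94 mm; compass held by the fingers alone, still, level within 0.1 rad, underside 4 to 17 mm above the window mesh and not touching the monitor, centred within 8 mm, its tab-to-hinge line within 0.2 rad of the monitor's length (either way round) (value of joint shield_slide above 0.088 m and horizontal distance between compass and window_center below 0.008 m and z of compass in the frame of window_center between 0.004 and 0.017 m and angle between the x axis of compass and the x axis of window_center, either way round below 0.2 rad and angle between compass's own z axis and vertical below 0.1 rad and contact force between the fingers and compass above 1 N and contact force between compass and monitor below 0.05 N and linear speed of compass below 0.01 m/s); the arm keeps its last pose, push and grip.
It fails at once if the thin window is touched (contact force between window and anything else above 0.5 N).
It fails at once if the compass touches the monitor (contact force between compass and monitor above 0.5 N).
It fails at once if the lead wall is touched (contact force between lead_wall and anything else above 1 N).
It fails at once if another piece is disturbed (moved over 20 mm) (distance of any of tin, insulator, carton, valve_box, valve_1, valve_2 from where it was at the start of the episode above 0.02 m).
It also fails if it takes over 58 s, if anything falls off the work surface, if the arm or the gripper's body presses on something with over 40 N, if the wrist force passes 120 N, or if a joint passes its speed limit or range.

ROBOT

A 6-joint arm with a two-finger parallel gripper is mounted at the origin on a cart in front of the work surface, level with it; the furniture and walls round the work are solid. World frame = base frame: x ahead of the robot, y to its left, z up, the work surface at z = 0. Lengths are in m, angles in rad, forces in N, time in s.
With the tool pointing down it reaches from about 0.375 to 0.825 m from the base axis. Payload 5.5 kg.
Tool frame: the origin (TCP) lies at the centre of the arm's flange, where the gripper is bolted on; the fingertips stand 173 mm ahead of it and the grasp point (between the pads) lies pinch_z ahead of it (pinch_z is the distance from the TCP to the grasp point, in m); z points along the fingers, y is the line along which they close (so a half turn about z gives the same grasp; the last joint's range is limited). The gripper opens to 85 mm and grips with 20 to 120 N. Pads are 22 mm wide; open, the fingers measure 114 mm over their backs; the gripper's body (76 mm by 85 mm) begins 54 mm behind the grasp point. The pads swing forward as they close: fully open they stand 13 mm farther back than shut.
Start: joints at [1.254, 0.314, -0.047, 1.21, 0, 1.571], TCP at [0.187, 0.57, 0.405] pointing down, gripper open.
Joint ranges: [-2.67, 2.67], [-0.69, 1.73], [-1.03, 1.25], [-2.08, 2.16], [-1.42, 1.45], [-3.14, 3.14]. Speed limits (rad/s): [2.39, 2.39, 3.01, 3.14, 3.14, 3.14].

INTERFACE

Orientations are given as a unit quaternion [w, x, y, z].
In Python, from plant import * gives the robot as it stands.
- The arm moves only by the shell command python3 -m pendant 'ROWS' [FORCE]. ROWS is JSON, a list of rows, each a list of 3 entries, a list of its own where there are three numbers: the turn, a rotation vector about the tool's x, y, z in units of 60 degrees (1.0 is 60 degrees), then the shift along the tool's x, y, z in units of 250 mm (1.0 is 250 mm), then the closure, from 0 (fully open) to 1 (shut). A call has 1 to 8 rows; each row shifts and turns the commanded pose from where the row before left it, along the tool's axes as they then stand; what a row does not reach is not made up. A row lasts 1/10 s, in which the tool goes at most 50 mm and 8.59 degrees, less where a joint would pass 70% of its speed; a pose out of reach is approached as far as the arm can. A call with a number of a shift or a turn outside -1 to 1 is refused whole. A call with a gripper value outside its range is refused whole. The fingers move at their own pace and stop on an object; FORCE is the grip in N (left out, the last holds). Time passes only in rows, so rows that do not move let the fingers close. It gives the time, the measured TCP pose, the force, the opening and the grip force at its end, in the units of the state.
- observe(): the state, without advancing time (a new reading comes with each control period).
- grab_frame(name): name is "scene" or "top" or "wrist"; returns the picture (384x512x3 uint8, red, green, blue); there is no depth.
- camera_model(name): a dict with "mtx" (3x3 intrinsics, pixels), "xyz" and "attitude" of the camera in the world; the wrist camera has in their place "mount" (4x4, takes a point from camera to tool coordinates, whose origin is the TCP and whose axes are the flange's). Camera axes: x right, y up, looking along -z (the intrinsics and any distortion apply to the point x, -y, -z); pixel columns grow to the right and rows downward; lengths in m; the calibration is good to about 2 mm. A picture is of the moment at which its call begins: read the wrist's pose just before it. camera_model takes no time and is no camera call.
- close_job(): hands the job in; it is judged then, once.
The state is a dict: "t": time; "qpos": joint angles; "qvel": joint speeds; "effort": joint torques, N m; "tcp_pos": TCP position; "tcp_rot": TCP orientation; "wrist_force": force on the tool from outside, world axes, zero at the start; "torque": the same for the moment, N m; "width": opening from 0.0 (shut) to 1.0 (fully open); "grasp_force": force on a finger pad.
Only numpy, scipy, OpenCV 4.12 (cv2) and the standard library are available. Lean on these libraries where they do the work, as an engineer would, in place of code of your own. Each camera call takes 0.05 s, during which the arm holds its last target. There are 200 camera calls.

## Working session

There is one attempt and no reset: what is moved stays moved. The work goes in short steps, Python scripts to look and compute and a shell command to move; the robot and the scene stay as the last step left them, time stands still between calls to the robot, and variables do not carry over. Pictures are saved under pics/ and viewed, at most 14 in all, crops included, and the job is handed in when it is done.

```bash
ls; mkdir -p pics; cat > h.py <<'E'
from plant import *
import numpy as np, cv2, json
from scipy.spatial.transform import Rotation as R
def rot(q): return R.from_quat([q[1],q[2],q[3],q[0]])
def cam(name,s=None):
    m=camera_model(name)
    if 'mount' in m:
        s=s or observe(); T=np.eye(4);T[:3,:3]=rot(s['tcp_rot']).as_matrix();T[:3,3]=s['tcp_pos']
        M=T@np.array(m['mount']); return np.array(m['mtx']),M[:3,:3],M[:3,3],m
    a=np.array(m['attitude']); A=rot(a).as_matrix() if a.size==4 else a.reshape(3,3)
    return np.array(m['mtx']),A,np.array(m['xyz']),m
def dist(m):
    for k in m:
        if 'dist' in k: return np.array(m[k],float)
    return None
def ray(c,uv):
    K,A,o,m=c
    p=cv2.undistortPoints(np.array(uv,float).reshape(-1,1,2),K,dist(m)).reshape(-1,2)
    d=np.c_[p[:,0],-p[:,1],-np.ones(len(p))]@A.T
    return o,d
def onplane(c,uv,z):
    o,d=ray(c,uv); return o+d*((z-o[2])/d[:,2])[:,None]
def proj(c,P):
    K,A,o,m=c
    p=(np.atleast_2d(P)-o)@A; p=p*[1,-1,-1]
    return cv2.projectPoints(p,np.zeros(3),np.zeros(3),K,dist(m))[0].reshape(-1,2)
E
python3 - <<'E'
from h import *
s=observe();print(s)
for n in("scene","top","wrist"):
    print(n,camera_model(n)); cv2.imwrite(f'pics/{n}0.png',grab_frame(n)[:,:,::-1])
a=[cv2.imread(f'pics/{n}0.png') for n in("top","scene")]
cv2.imwrite('pics/both.png',cv2.resize(a[0],(768,576)))
E
```

```text
pics
{'t': 0.0, 'qpos': array([ 1.25402281e+00,  3.14243810e-01, -4.80678937e-02,  1.21014843e+00,
        3.61745183e-05,  1.57082510e+00]), 'qvel': array([ 0.00255997, -0.00062808,  0.00021305,  0.00071703,  0.00133379,
        0.00114761]), 'effort': array([-3.38441867e-03, -5.39592826e+01,  3.39747190e+01,  1.93616340e-02,
       -2.54866336e-04,  4.01496308e-06]), 'tcp_pos': array([0.18681433, 0.56990012, 0.40382853]), 'tcp_rot': array([-1.49061636e-04,  1.57739529e-01,  9.87480404e-01, -8.18641636e-04]), 'wrist_force': array([-0.46896199,  1.05108357, -0.37455893]), 'torque': array([-0.01823869,  0.0091885 ,  0.0160481 ]), 'grasp_force': 0.0, 'width': 1.0013352312424482}
scene {'mtx': array([[379.84794014,   0.        , 259.82668397],
       [  0.        , 379.84794014, 187.87381324],
       [  0.        ,   0.        ,   1.        ]]), 'xyz': array([-0.33757   , -0.64621477,  0.5643339 ]), 'attitude': array([ 0.75658401,  0.49626133, -0.22659022, -0.3605027 ])}
top {'mtx': array([[374.68749014,   0.        , 257.44266494],
       [  0.        , 374.68749014, 190.70024166],
       [  0.        ,   0.        ,   1.        ]]), 'xyz': array([0.2697339 , 0.07335648, 1.4026658 ]), 'attitude': array([ 0.70654541,  0.06456751, -0.0696109 , -0.70126952])}
wrist {'mtx': array([[324.41851231,   0.        , 254.14925423],
       [  0.        , 324.41851231, 194.31440428],
       [  0.        ,   0.        ,   1.        ]]), 'mount': array([[-5.88099426e-04,  9.51229492e-01,  3.08483561e-01,
         7.99782628e-02],
       [ 9.99999816e-01,  5.12527102e-04,  3.26009017e-04,
        -1.00395465e-03],
       [ 1.52003206e-04,  3.08483696e-01, -9.51229618e-01,
         3.04640892e-02],
       [ 0.00000000e+00,  0.00000000e+00,  0.00000000e+00,
         1.00000000e+00]])}
```

View pics/both.png

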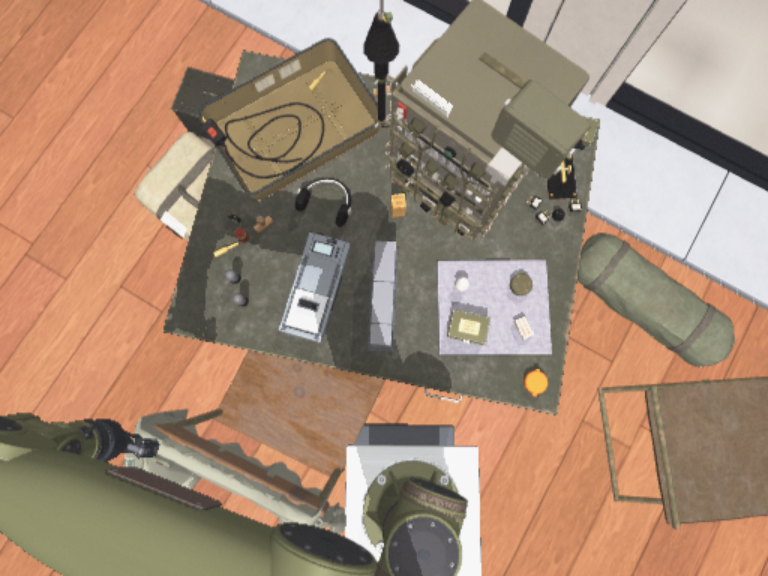

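View pics/scene0.png

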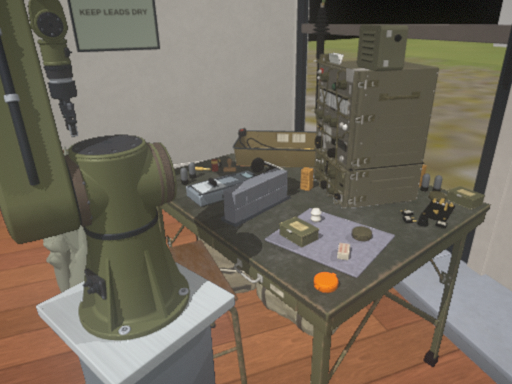

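The top view (768-px scale) shows these pieces:
- Compass: an olive disc at (521,284) on the pad.
- Things it could be confused with: the orange look-alike at (537,382), the square olive tin at (469,326) and the dark round knob by the radio at (558,214).
- Monitor at (315,286), with its black grip at (309,304).
- Wall at (383,295).
- Valves at (233,276) and (240,300).

My choice is the olive disc. I'll check it in a crop and measure.

```bash
python3 - <<'E'
from h import *
import plant
print([k for k in dir(plant) if not k.startswith('_')], getattr(plant,'pinch_z',None))
im=cv2.imread('pics/top0.png'); c=cam('top')
a=cv2.resize(im[165:235,285:370],None,fx=4.6,fy=4.6,interpolation=cv2.INTER_CUBIC)
b=cv2.resize(im[150:235,180:270],None,fx=4.3,fy=4.3,interpolation=cv2.INTER_CUBIC)
o=np.zeros((370,800,3),np.uint8);o[:a.shape[0],:a.shape[1]]=a[:370];o[:b.shape[0],400:400+b.shape[1]]=b[:370]
cv2.imwrite('pics/crop.png',o)
f=lambda u,v,z:print((u,v),onplane(c,[[u/1.5,v/1.5]],z)[0].round(3))
f(521,284,.02);f(309,304,.065)
for p in((313,234),(349,241),(316,341),(279,330)):f(*p,.041)
for p in((375,240),(396,241),(394,350),(370,345)):f(*p,.103)
for p in((438,261),(547,261),(551,354),(438,352)):f(*p,.006)
for p in((233,276),(240,300)):f(*p,.06)
E
```

```text
['Unreachable', 'camera_model', 'close_job', 'grab_frame', 'observe', 'pinch_z'] 0.1547
(521, 284) [ 0.544 -0.274  0.02 ]
(309, 304) [0.482 0.25  0.065]
(313, 234) [0.663 0.249 0.041]
(349, 241) [0.646 0.158 0.041]
(316, 341) [0.395 0.233 0.041]
(279, 330) [0.421 0.324 0.041]
(375, 240) [0.632 0.092 0.103]
(396, 241) [0.63  0.042 0.103]
(394, 350) [0.37  0.046 0.103]
(370, 345) [0.381 0.101 0.103]
(438, 261) [ 0.605 -0.068  0.006]
(547, 261) [ 0.607 -0.347  0.006]
(551, 354) [ 0.37  -0.345  0.006]
(438, 352) [ 0.373 -0.065  0.006]
(233, 276) [0.55  0.438 0.06 ]
(240, 300) [0.491 0.418 0.06 ]
```

View pics/crop.png

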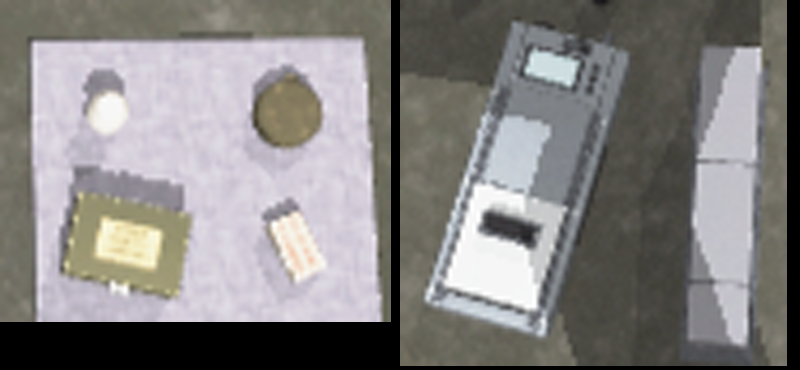

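The olive disc is confirmed. The monitor, wall and pad sizes all agree with the description. Monitor yaw is about -0.30 and the grip is near (0.482, 0.25). Next I'll go above the grip for a close look.

```bash
python3 -m pendant '[[[0,0,0],[-0.17,-0.095,0.02],0],[[0,0,0],[-0.17,-0.095,0.02],0],[[0,0,0],[-0.17,-0.095,0.02],0],[[0,0,0],[-0.17,-0.095,0.02],0],[[0,0,0],[-0.17,-0.095,0.02],0],[[0,0,0],[-0.17,-0.095,0.02],0],[[0,0,0],[-0.17,-0.095,0.02],0],[[0,0,0],[-0.17,-0.095,0.02],0]]' 
python3 -m pendant '[[[0,0,0],[-0.15,-0.09,0.02],0],[[0,0,0],[0,0,0],0],[[0,0,0],[0,0,0],0],[[0,0,0],[0,0,0],0]]'
python3 - <<'E'
from h import *
s=observe();im=grab_frame('wrist')[:,:,::-1];cv2.imwrite('pics/w1.png',im);np.save('s1.npy',s,allow_pickle=True)
print(s['qpos'].round(3))
E
```

```text
t: 0.95
tcp_pos: [0.4517, 0.2819, 0.3645]
tcp_rot: [-0.0, 0.158, 0.987, 0.0]
wrist_force: [0.9, 0.1, -0.5]
width: 1.002
grasp_force: 0.0
t: 1.35
tcp_pos: [0.4789, 0.2511, 0.3597]
tcp_rot: [-0.0, 0.157, 0.988, 0.0]
wrist_force: [-0.8, -0.1, 0.1]
width: 1.002
grasp_force: 0.0
[ 0.483  0.226 -0.267  1.078  0.     0.799]
```

View pics/w1.png

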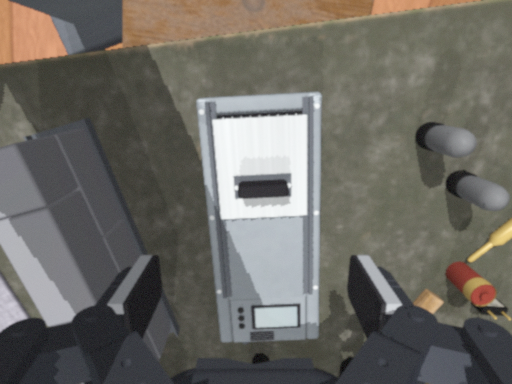

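The wrist view shows the monitor with its window end at the top of the picture, corners at about (198,98), (321,94), (318,340) and (218,341). The white plate covers (214-307, 112-218) and the black grip is at (262,188). Next I'll measure with masks.

```bash
python3 - <<'E'
from h import *
s=np.load('s1.npy',allow_pickle=True).item();im=cv2.imread('pics/w1.png');c=cam('wrist',s)
g=im.max(2)
def big(m,roi):
    x0,y0,x1,y1=roi;q=np.zeros_like(m);q[y0:y1,x0:x1]=m[y0:y1,x0:x1]
    cs=cv2.findContours(q,cv2.RETR_EXTERNAL,cv2.CHAIN_APPROX_NONE)[0];return max(cs,key=cv2.contourArea)
pl=big(((im.min(2)>195)*255).astype(np.uint8),(205,105,315,225))
gr=big(((g<70)*255).astype(np.uint8),(225,165,300,205))
for n,k,z in(('plate',pl,.046),('grip',gr,.065)):
    P=onplane(c,k.reshape(-1,2),z)[:,:2]; r=cv2.minAreaRect((P*1000).astype(np.float32));print(n,cv2.boundingRect(k),r)
ho=onplane(c,[[198,98],[321,94],[318,340],[218,341]],.041);print(ho.round(4))
x1=ho[3]-ho[0];x2=ho[2]-ho[1];print([np.arctan2(v[1],v[0]) for v in(x1,x2)],np.linalg.norm(x1),np.linalg.norm(x2),np.linalg.norm(ho[1]-ho[0]),ho.mean(0))
# guide lines
e=cv2.HoughLinesP(cv2.Canny(im[90:345,190:330],60,150),1,np.pi/360,40,minLineLength=60,maxLineGap=6)
for l in e[:,0]:
    a=l.reshape(2,2)+[190,90];P=onplane(c,a,.044);d=P[1]-P[0];
    print(a.ravel(),round((np.arctan2(d[1],d[0])+np.pi/2)%np.pi-np.pi/2,3),round(np.hypot(*d[:2]),3))
E
```

```text
plate (212, 115, 95, 104) ((469.0844421386719, 259.7777099609375), (80.37918853759766, 92.08269500732422), 74.75205993652344)
grip (239, 180, 49, 17) ((480.94573974609375, 257.0365295410156), (41.198577880859375, 13.80854320526123), 74.32916259765625)
[[0.3943 0.2274 0.041 ]
 [0.4238 0.3278 0.041 ]
 [0.6719 0.2601 0.041 ]
 [0.6391 0.1559 0.041 ]]
[np.float64(-0.28420282249733025), np.float64(-0.2660923018653722)] 0.25504409704115294 0.25713586076871847 0.10463830796125403 [0.53229735 0.24278434 0.041     ]
[313 290 313  92] -0.261 0.193
[198 125 215 288] -0.264 0.164
[307 214 307 115] -0.267 0.091
[318 337 319 197] -0.262 0.159
[205 107 214 210] -0.273 0.094
[209  97 220 218] -0.265 0.11
[320 202 320  93] -0.254 0.097
[199  98 317  91] 1.311 0.099
[208 219 306 215] 1.298 0.093
[205 185 263 307] 0.072 0.143
[217 112 300 108] 1.301 0.071
[212 119 276 115] 1.315 0.055
[196 100 207 209] -0.267 0.098
[216 232 222 297] -0.268 0.073
[234 342 312 339] 1.302 0.084
```

Monitor yaw is -0.266, and the plate measures 80 x 92 mm, which matches. Window centre is (0.4648, 0.2612), the grip is at (0.481, 0.257) and the slide starts at about 4 mm. Next I'll turn the closing line along the monitor and descend.

```bash
python3 -m pendant '[[[0,0,-0.129],[0,0,0.02],0],[[0,0,-0.129],[0,0,0.02],0],[[0,0,-0.129],[0,0,0.02],0],[[0,0,-0.129],[0,0,0.02],0],[[0,0,-0.129],[0,0,0.02],0],[[0,0,-0.129],[0,0,0.02],0],[[0,0,-0.129],[0,0,0.02],0],[[0,0,-0.129],[0,0,0.02],0]]' 
python3 -m pendant '[[[0,0,-0.129],[0,0,0.02],0],[[0,0,-0.129],[0,0,0.02],0],[[0,0,-0.129],[0,0,0.02],0],[[0,0,-0.129],[0,0,0.02],0],[[0,0,0],[-0.025,0,0.06],0.3],[[0,0,0],[0,0,0.06],0.3],[[0,0,0],[0,0,0],0.3],[[0,0,0],[0,0,0],0.3]]'
python3 - <<'E'
from h import *
s=observe();c=cam('wrist',s);im=grab_frame('wrist')[:,:,::-1].copy();m=rot(s['tcp_rot']).as_matrix()
print(s['tcp_pos'],m.round(3),s['width'],s['qpos'].round(2))
for p in((.481,.257,.065),(.4648,.2612,.037)):
    q=proj(c,p)[0];print(q);cv2.circle(im,tuple(q.astype(int)),4,(0,0,255),1)
cv2.imwrite('pics/w2.png',im)
E
```

```text
t: 2.2
tcp_pos: [0.4785, 0.252, 0.3197]
tcp_rot: [0.0, -0.377, 0.926, 0.0]
wrist_force: [0.3, -0.0, -0.6]
width: 0.994
grasp_force: 0.0
t: 3.0
tcp_pos: [0.4804, 0.2575, 0.2699]
tcp_rot: [-0.0, -0.608, 0.794, 0.0]
wrist_force: [-0.6, 0.9, -0.2]
width: 0.699
grasp_force: 0.0
[0.48038168 0.25748011 0.26991149] [[-0.262 -0.965 -0.   ]
 [-0.965  0.262 -0.   ]
 [ 0.     0.    -1.   ]] 0.6985899269313689 [ 0.49  0.3  -0.38  0.88  0.   -0.81]
[251.45267715 232.11887178]
[276.70412476 214.27801962]
```

View pics/w2.png

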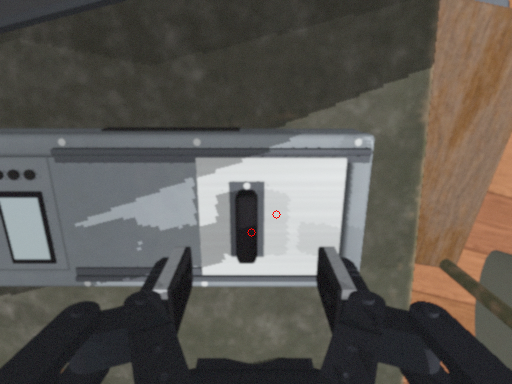

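The view shows the grip bar at (247,227) between the open fingers (190 and 320). It sits about 2.5 mm further along +x than I estimated, so I'll correct that, descend and pinch.

```bash
python3 -m pendant '[[[0,0,0],[0,-0.01,0.06],0.4],[[0,0,0],[0,0,0.06],0.4],[[0,0,0],[0,0,0.06],0.4],[[0,0,0],[0,0,0],0.8],[[0,0,0],[0,0,0],1],[[0,0,0],[0,0,0],1],[[0,0,0],[0,0,0],1],[[0,0,0],[0,0,0],1]]' 40
python3 -m pendant '[[[0,0,0],[0,-0.02,0],1],[[0,0,0],[0,-0.02,0],1],[[0,0,0],[0,-0.04,0],1],[[0,0,0],[0,-0.04,0],1]]'
```

```text
t: 3.85
tcp_pos: [0.484, 0.2563, 0.226]
tcp_rot: [0.001, -0.607, 0.795, -0.0]
wrist_force: [-0.7, -1.0, 7.2]
width: 0.131
grasp_force: 41.9
t: 4.25
tcp_pos: [0.5128, 0.2484, 0.226]
tcp_rot: [0.001, -0.607, 0.795, 0.0]
wrist_force: [-2.4, 0.1, 6.5]
width: 0.125
grasp_force: 42.0
```

```bash
python3 -m pendant '[[[0,0,0],[0,-0.04,-0.004],1],[[0,0,0],[0,-0.04,0],1],[[0,0,0],[0,-0.04,0],1],[[0,0,0],[0,-0.04,0],1],[[0,0,0],[0,-0.04,0],1],[[0,0,0],[0,0,0],1]]'
python3 -m pendant '[[[0,0,0],[0,-0.015,0],1],[[0,0,0],[0,-0.015,0],1],[[0,0,0],[0,-0.012,0],1],[[0,0,0],[0,0,0],1]]'
```

```text
t: 4.85
tcp_pos: [0.5627, 0.2348, 0.2261]
tcp_rot: [0.001, -0.607, 0.795, -0.001]
wrist_force: [2.9, 3.5, 1.3]
width: 0.125
grasp_force: 41.3
t: 5.25
tcp_pos: [0.571, 0.2325, 0.2261]
tcp_rot: [0.001, -0.607, 0.795, 0.0]
wrist_force: [-0.2, 4.0, 3.9]
width: 0.127
grasp_force: 41.6
```

```bash
python3 -m pendant '[[[0,0,0],[0,-0.01,0],1],[[0,0,0],[0,-0.01,0],1],[[0,0,0],[0,0,0],1]]'
python3 -m pendant '[[[0,0,0],[0,-0.01,0],1],[[0,0,0],[0,0,0],1],[[0,0,0],[0,0,0],1]]'
```

```text
t: 5.55
tcp_pos: [0.5727, 0.232, 0.2259]
tcp_rot: [-0.002, -0.608, 0.794, 0.004]
wrist_force: [-12.0, 8.3, 14.9]
width: 0.127
grasp_force: 42.8
t: 5.85
tcp_pos: [0.5734, 0.2317, 0.2259]
tcp_rot: [-0.003, -0.608, 0.794, 0.005]
wrist_force: [-19.7, 11.3, 18.5]
width: 0.133
grasp_force: 43.4
```

The plate is against the end stop. I'll relax, release, lift, turn back and head for the compass.

```bash
python3 -m pendant '[[[0,0,0],[0,0.01,0],1],[[0,0,0],[0,0,0],0.6],[[0,0,0],[0,0,0],0.4],[[0,0,0],[0,0,-0.1],0.4],[[0,0,0],[0,0,-0.18],0.3],[[0,0,0],[0,0,-0.18],0.3],[[0,0,0],[0,0,-0.18],0.3],[[0,0,0],[0,0,0],0.3]]'
python3 - <<'E'
from h import *
s=observe();np.save('s3.npy',s,allow_pickle=True);cv2.imwrite('pics/w3.png',grab_frame('wrist')[:,:,::-1])
print(s['tcp_pos'],rot(s['tcp_rot']).as_matrix().round(3))
E
python3 -m pendant '[[[0,0,0.14],[0,0,0],0],[[0,0,0.14],[0,0,0],0],[[0,0,0.14],[0,0,0],0],[[0,0,0.14],[0,0,0],0],[[0,0,0.14],[0,0,0],0],[[0,0,0.14],[0,0,0],0],[[0,0,0.14],[0,0,0],0],[[0,0,0.14],[0,0,0],0]]'
python3 -m pendant '[[[0,0,0.127],[0,0,0],0],[[0,0,0],[0,0,0],0],[[0,0,0],[0,0,0],0]]'
```

```text
t: 6.65
tcp_pos: [0.5776, 0.2308, 0.3925]
tcp_rot: [0.005, -0.607, 0.795, -0.002]
wrist_force: [0.6, 1.0, 0.6]
width: 0.702
grasp_force: 0.0
[0.57763837 0.23078684 0.39252831] [[-0.264 -0.964  0.01 ]
 [-0.964  0.264  0.002]
 [-0.005 -0.009 -1.   ]]
t: 7.5
tcp_pos: [0.5753, 0.2301, 0.3835]
tcp_rot: [-0.001, -0.062, 0.998, -0.001]
wrist_force: [0.2, -0.5, 0.3]
width: 0.996
grasp_force: 0.0
t: 7.8
tcp_pos: [0.5754, 0.2304, 0.3843]
tcp_rot: [-0.001, -0.001, 1.0, -0.001]
wrist_force: [-0.9, 1.3, 0.4]
width: 1.001
grasp_force: 0.0
```

View pics/w3.png

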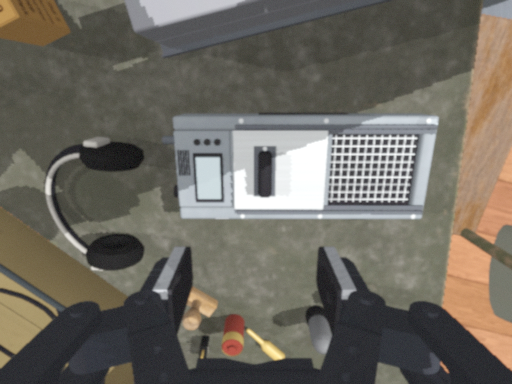

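The plate is fully open: the mesh is visible at (330-418, 132-206) and the plate sits at (233-327). Now over the wall to the compass, staying clear of the radio.

```bash
python3 -m pendant '[[[0,0,0],[0.09,-0.17,0],0],[[0,0,0],[0.09,-0.17,0],0],[[0,0,0],[0.09,-0.17,0],0],[[0,0,0],[0.09,-0.17,0],0],[[0,0,0],[0,-0.19,0],0],[[0,0,0],[0,-0.19,0],0],[[0,0,0],[0,-0.19,0],0],[[0,0,0],[0,-0.19,0],0]]'
python3 -m pendant '[[[0,0,0],[-0.08,-0.18,0],0],[[0,0,0],[-0.08,-0.18,0.1],0],[[0,0,0],[-0.08,-0.18,0.1],0],[[0,0,0],[0,0,0.1],0],[[0,0,0],[0,0,0],0],[[0,0,0],[0,0,0],0]]'
python3 - <<'E'
from h import *
# window from w3
s=np.load('s3.npy',allow_pickle=True).item();c=cam('wrist',s)
k=onplane(c,[[330,133],[418,134],[413,206],[327,205]],.037);print('win',k.round(4),k.mean(0).round(4))
h=onplane(c,[[174,117],[438,115],[423,218],[180,218]],.041);print('hous',h.round(4),h.mean(0).round(4))
s=observe();np.save('s4.npy',s,allow_pickle=True);im=grab_frame('wrist')[:,:,::-1].copy();cv2.imwrite('pics/w4.png',im);c=cam('wrist',s)
q=proj(c,[.544,-.274,.02])[0];print(q)
print(s['tcp_pos'],rot(s['tcp_rot']).as_matrix().round(3),s['qpos'].round(2))
E
```

```text
t: 8.6
tcp_pos: [0.4844, -0.131, 0.3855]
tcp_rot: [-0.0, -0.001, 1.0, -0.0]
wrist_force: [1.5, 0.8, -0.4]
width: 0.998
grasp_force: 0.0
t: 9.2
tcp_pos: [0.5404, -0.2552, 0.315]
tcp_rot: [-0.001, 0.0, 1.0, 0.001]
wrist_force: [-0.1, 0.8, 0.8]
width: 0.992
grasp_force: 0.0
win [[0.4993 0.2138 0.037 ]
 [0.4157 0.2376 0.037 ]
 [0.4294 0.3125 0.037 ]
 [0.5171 0.2875 0.037 ]] [0.4654 0.2628 0.037 ]
hous [[0.6422 0.1582 0.041 ]
 [0.397  0.2234 0.041 ]
 [0.4223 0.3269 0.041 ]
 [0.6718 0.2594 0.041 ]] [0.5334 0.242  0.041 ]
[232.77198404 192.88205692]
[ 0.54044787 -0.25524203  0.31495142] [[-1.     0.    -0.002]
 [ 0.     1.     0.001]
 [ 0.002  0.001 -1.   ]] [-0.44  0.36 -0.19  1.02 -0.   -0.44]
```

View pics/w4.png

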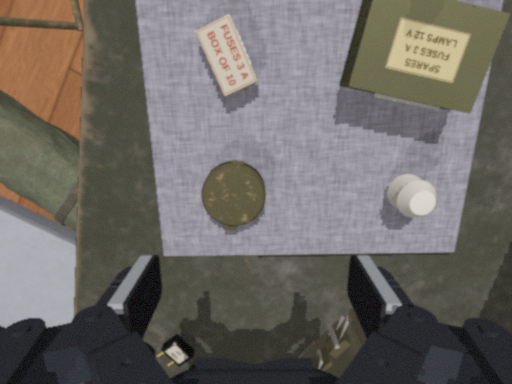

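The picture shows the compass at (234,194), with the carton at (228,55) and the insulator at (412,195) well clear. I'll measure its centre and lug directions from the contour.

```bash
python3 - <<'E'
from h import *
s=np.load('s4.npy',allow_pickle=True).item();c=cam('wrist',s);im=cv2.imread('pics/w4.png')
hsv=cv2.cvtColor(im,cv2.COLOR_BGR2HSV)
m=((hsv[...,1]>70)&(hsv[...,0]<45)).astype(np.uint8)*255;m[:150]=0;m[240:]=0;m[:,:190]=0;m[:,280:]=0
k=max(cv2.findContours(m,cv2.RETR_EXTERNAL,cv2.CHAIN_APPROX_NONE)[0],key=cv2.contourArea)
print(cv2.boundingRect(k),cv2.contourArea(k))
for z in(.016,.026):
    P=onplane(c,k.reshape(-1,2),z)[:,:2]
    w=np.ones(len(P),bool)
    for _ in range(4):
        A=np.c_[2*P[w],np.ones(w.sum())];x=np.linalg.lstsq(A,(P[w]**2).sum(1),rcond=None)[0];r=np.sqrt(x[2]+x[:2]@x[:2])
        d=np.hypot(*(P-x[:2]).T);w=abs(d-r)<.0012
    print(z,x[:2].round(4),'r',round(r,4))
    th=np.arctan2(*(P-x[:2]).T[::-1])
    i=np.argsort(-(d-r))[:16]
    print([(round(th[j],2),round((d[j]-r)*1e3,1)) for j in i])
a=im[145:245,185:285];cv2.imwrite('pics/w4c.png',cv2.resize(np.hstack([a,cv2.cvtColor(m[145:245,185:285],cv2.COLOR_GRAY2BGR)]),None,fx=4,fy=4,interpolation=cv2.INTER_CUBIC))
E
```

```text
(203, 161, 61, 68) 2981.0
0.016 [ 0.5465 -0.2735] r 0.0273
[(np.float64(-0.21), np.float64(5.3)), (np.float64(-0.18), np.float64(5.1)), (np.float64(-0.29), np.float64(5.0)), (np.float64(-0.15), np.float64(5.0)), (np.float64(-0.12), np.float64(4.9)), (np.float64(-0.27), np.float64(4.8)), (np.float64(-0.07), np.float64(4.7)), (np.float64(-0.04), np.float64(4.7)), (np.float64(-0.01), np.float64(4.6)), (np.float64(-0.24), np.float64(4.6)), (np.float64(-0.3), np.float64(4.1)), (np.float64(-0.1), np.float64(3.8)), (np.float64(-0.01), np.float64(3.7)), (np.float64(-0.31), np.float64(3.1)), (np.float64(0.02), np.float64(2.7)), (np.float64(-0.32), np.float64(2.2))]
0.026 [ 0.5433 -0.2729] r 0.0263
[(np.float64(-0.21), np.float64(5.1)), (np.float64(-0.18), np.float64(5.0)), (np.float64(-0.29), np.float64(4.8)), (np.float64(-0.15), np.float64(4.8)), (np.float64(-0.12), np.float64(4.7)), (np.float64(-0.27), np.float64(4.6)), (np.float64(-0.07), np.float64(4.5)), (np.float64(-0.04), np.float64(4.5)), (np.float64(-0.01), np.float64(4.5)), (np.float64(-0.24), np.float64(4.4)), (np.float64(-0.3), np.float64(3.9)), (np.float64(-0.1), np.float64(3.7)), (np.float64(-0.01), np.float64(3.5)), (np.float64(-0.31), np.float64(3.0)), (np.float64(0.02), np.float64(2.6)), (np.float64(-0.32), np.float64(2.1))]
```

View pics/w4c.png

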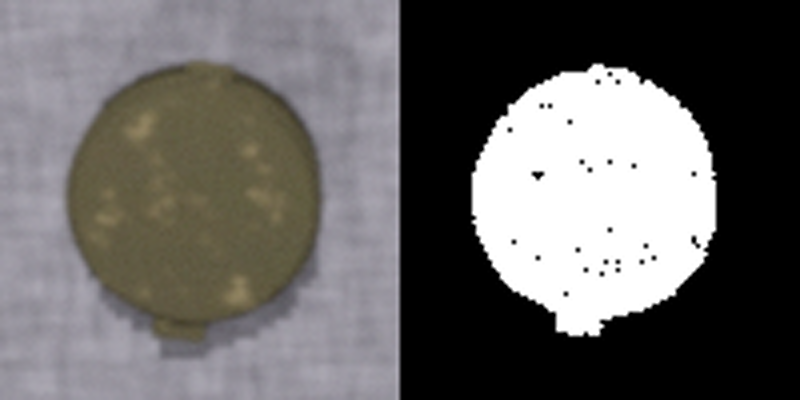

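The lug is at heading about -0.15 (opposite lug consistent), so compass yaw is about -0.14. The centre is (0.5455, -0.2735) and the fitted radius of 27.3 mm matches. Grasp it.

```bash
python3 -m pendant '[[[0,0,0],[-0.02,-0.073,0.02],0],[[0,0,0.134],[0,0,0.1],0],[[0,0,0],[0,0,0.14],0],[[0,0,0],[0,0,0.14],0],[[0,0,0],[0,0,0.1],0],[[0,0,0],[0,0,0.02],0],[[0,0,0],[0,0,0],0],[[0,0,0],[0,0,0],0]]' 
python3 -m pendant '[[[0,0,0],[0,0,0],0.2],[[0,0,0],[0,0,0],0.5],[[0,0,0],[0,0,0],0.7],[[0,0,0],[0,0,0],0.7],[[0,0,0],[0,0,0],0.7],[[0,0,0],[0,0,0],0.7]]' 40
```

```text
t: 10.05
tcp_pos: [0.5471, -0.2744, 0.1874]
tcp_rot: [0.001, 0.071, 0.997, -0.001]
wrist_force: [-0.2, 0.5, 0.9]
width: 1.0
grasp_force: 0.0
t: 10.65
tcp_pos: [0.5467, -0.2741, 0.1873]
tcp_rot: [0.001, 0.071, 0.997, -0.0]
wrist_force: [-0.1, 0.9, 7.1]
width: 0.619
grasp_force: 40.4
```

It's gripped, but the hold may be only on the upper few mm. I'll reopen, lower 8 mm and regrip deeper.

```bash
python3 -m pendant '[[[0,0,0],[0,0,0],0.3],[[0,0,0],[0,0,0],0.15],[[0,0,0],[0,0,0.018],0.15],[[0,0,0],[0,0,0.018],0.15],[[0,0,0],[0,0,0],0.4],[[0,0,0],[0,0,0],0.7],[[0,0,0],[0,0,0],0.7],[[0,0,0],[0,0,0],0.7]]' 45
python3 -m pendant '[[[0,0,0],[0,0,-0.02],0.7],[[0,0,0],[0,0,-0.08],0.7],[[0,0,0],[0,0,-0.16],0.7],[[0,0,0],[0,0,-0.16],0.7],[[0,0,0],[0,0,-0.16],0.7],[[0,0,0],[0,0,-0.14],0.7],[[0,0,0],[0,0,0],0.7],[[0,0,0],[0,0,0],0.7]]'
python3 - <<'E'
from h import *
s=observe();np.save('s5.npy',s,allow_pickle=True);cv2.imwrite('pics/w5.png',grab_frame('wrist')[:,:,::-1]);cv2.imwrite('pics/sc5.png',grab_frame('scene')[:,:,::-1])
print(s['tcp_pos'],rot(s['tcp_rot']).as_matrix().round(3))
w=cv2.imread('pics/w5.png');w=w[190:384,60:460];cv2.imwrite('pics/w5c.png',cv2.resize(w,None,fx=2,fy=2))
E
```

```text
t: 11.45
tcp_pos: [0.5459, -0.2738, 0.1762]
tcp_rot: [-0.0, 0.071, 0.997, 0.0]
wrist_force: [0.6, 0.1, -1.3]
width: 0.622
grasp_force: 47.3
t: 12.25
tcp_pos: [0.5463, -0.274, 0.3576]
tcp_rot: [0.001, 0.071, 0.997, -0.0]
wrist_force: [-0.4, 0.4, -2.0]
width: 0.625
grasp_force: 47.6
[ 0.54625686 -0.27398276  0.35763362] [[-0.99   0.141  0.002]
 [ 0.141  0.99  -0.001]
 [-0.002 -0.001 -1.   ]]
```

View pics/w5c.png

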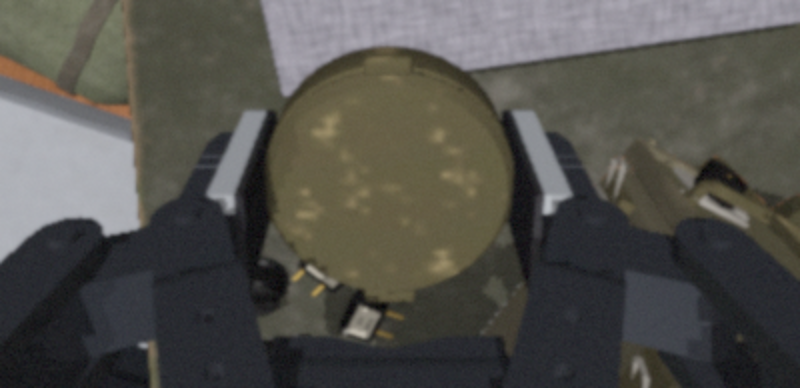

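The compass is held level between both pads, with its lugs at the crop's top centre (388,65) and bottom (395,295), aligned to within 0.03 rad. Now I'll carry it over the wall.

```bash
python3 -m pendant '[[[0,0,0.12],[0,0,-0.04],0.7],[[0,0,0],[0.1,0.1,0],0.7],[[0,0,0],[0.14,0.14,0],0.7],[[0,0,0],[0.14,0.14,0],0.7],[[0,0,0],[0.14,0.14,0],0.7],[[0,0,0],[0.09,0.17,0],0.7],[[0,0,0],[0.09,0.17,0],0.7],[[0,0,0],[0.03,0.18,0],0.7]]'
python3 -m pendant '[[[0,0,0],[0.03,0.18,0],0.7],[[0,0,0],[0.03,0.18,0],0.7],[[0,0,0],[0.03,0.18,0],0.7],[[0,0,0],[0.03,0.18,0],0.7],[[0,0,0],[0.03,0.16,0.05],0.7],[[0,0,0],[0.03,0.12,0.1],0.7],[[0,0,0],[0,0,0.1],0.7],[[0,0,0],[0,0,0],0.7]]'
python3 - <<'E'
from h import *
s=observe();np.save('s6.npy',s,allow_pickle=True);cv2.imwrite('pics/w6.png',grab_frame('wrist')[:,:,::-1]);cv2.imwrite('pics/sc6.png',grab_frame('scene')[:,:,::-1])
M=rot(s['tcp_rot']).as_matrix();print(s['tcp_pos'],M.round(3))
w=cv2.imread('pics/w6.png');cv2.imwrite('pics/w6c.png',cv2.resize(w,(800,600)))
# compass centre in tool from w5 (tool frame: use identity pose)
m=camera_model('wrist');T=np.array(m['mount']);c=(np.array(m['mtx']),T[:3,:3],T[:3,3],m)
print('compass in tool',onplane(c,[[255.5,281],[194,281],[316,281],[255.5,224],[255.5,338]],.150).round(4))
E
```

```text
t: 13.15
tcp_pos: [0.4361, 0.0266, 0.365]
tcp_rot: [-0.002, 0.134, 0.991, -0.0]
wrist_force: [1.7, 0.5, -1.2]
width: 0.621
grasp_force: 47.6
t: 13.95
tcp_pos: [0.459, 0.2778, 0.2989]
tcp_rot: [-0.004, 0.132, 0.991, -0.003]
wrist_force: [-0.4, -1.2, -1.3]
width: 0.626
grasp_force: 47.7
[0.45904231 0.27778075 0.29891205] [[-0.965  0.263 -0.008]
 [ 0.263  0.965 -0.005]
 [ 0.006 -0.007 -1.   ]]
compass in tool [[ 0.0026 -0.0005  0.15  ]
 [ 0.0026 -0.0265  0.15  ]
 [ 0.0026  0.0252  0.15  ]
 [ 0.0288 -0.0005  0.15  ]
 [-0.0271 -0.0004  0.15  ]]
```

View pics/w6c.png

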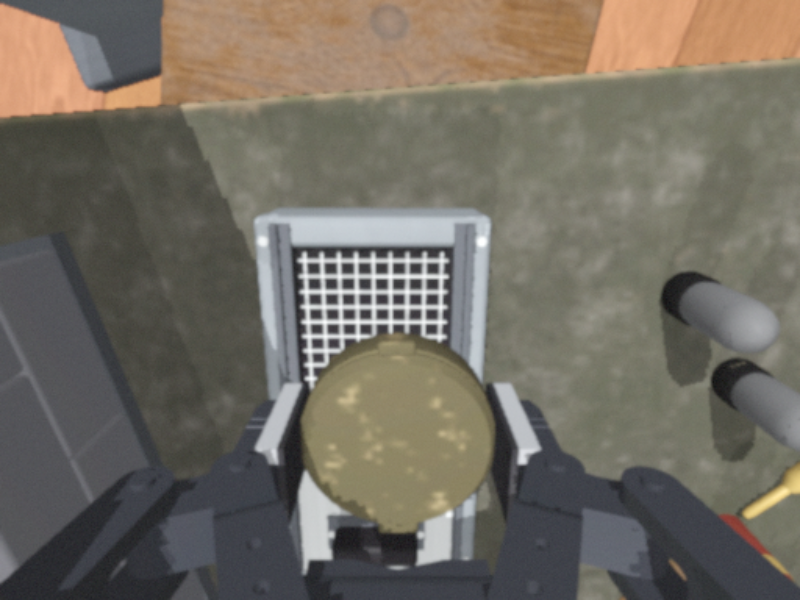

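The compass is aligned with the monitor's length: lugs at (398,340) and (395,530), guides vertical at 285 and 465. It's about 14 mm off in tool y and 11 mm in tool x, so I'll correct that and come down to 18 mm above the mesh for a check.

```bash
python3 -m pendant '[[[0,0,0],[-0.045,-0.055,0],0.7],[[0,0,0],[0,0,0.06],0.7],[[0,0,0],[0,0,0.12],0.7],[[0,0,0],[0,0,0.08],0.7],[[0,0,0],[0,0,0.02],0.7],[[0,0,0],[0,0,0],0.7],[[0,0,0],[0,0,0],0.7],[[0,0,0],[0,0,0],0.7]]'
python3 - <<'E'
from h import *
s=observe();np.save('s7.npy',s,allow_pickle=True);im=grab_frame('wrist')[:,:,::-1];cv2.imwrite('pics/w7.png',im)
M=rot(s['tcp_rot']).as_matrix();print(s['tcp_pos'],M.round(4),s['qpos'].round(2))
cv2.imwrite('pics/w7c.png',cv2.resize(im[80:384,100:412],(780,760))[:600])
E
```

```text
t: 14.85
tcp_pos: [0.4694, 0.2622, 0.2355]
tcp_rot: [0.001, 0.134, 0.991, 0.001]
wrist_force: [0.4, -0.3, -1.1]
width: 0.625
grasp_force: 47.8
[0.46943716 0.26218792 0.23547993] [[-0.9643  0.2646  0.0022]
 [ 0.2646  0.9643  0.0012]
 [-0.0018  0.0018 -1.    ]] [ 0.51  0.33 -0.44  0.8  -0.    0.78]
```

View pics/w7c.png

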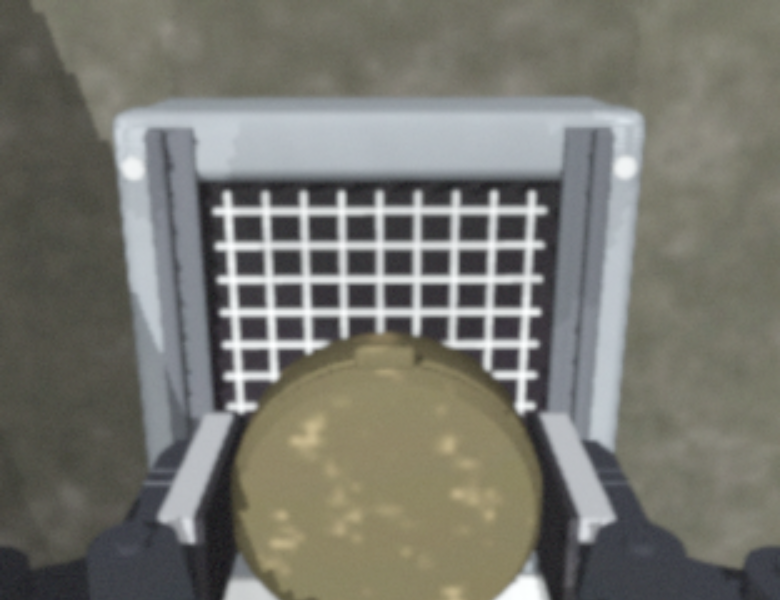

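The picture shows the window's near edge at crop y=180 between the guides (x=200 to 563), with the compass centred at x=388. I'll compute the offset from it.

```bash
python3 - <<'E'
from h import *
s=np.load('s7.npy',allow_pickle=True).item();c=cam('wrist',s)
f=lambda a:np.array(a,float)/2.5+[100,80]
M=rot(s['tcp_rot']).as_matrix()[:2,:2]
def T(p): return ((p[:,:2]-s['tcp_pos'][:2])@M).round(4)   # in tool xy
n=onplane(c,f([[200,180],[562,180]]),.037);print('near edge tool',T(n))
g=onplane(c,f([[198,180],[563,180],[212,400],[548,400]]),.046);print('guides',T(g))
h=onplane(c,f([[118,118],[640,118]]),.041);print('housing',T(h))
mesh=onplane(c,f([[215,211],[547,211],[232,408],[538,408]]),.037);print('mesh',T(mesh))
u=np.array([.9648,-.2629]);print('win est tool',T(np.array([[.4653,.2613]])))
zb=s['tcp_pos'][2]-.170
cp=onplane(c,f([[233,480],[543,480],[388,350]]),zb+.02);print('compass top sides',T(cp),zb)
E
```

```text
near edge tool [[ 0.0485 -0.0394]
 [ 0.0484  0.0362]]
guides [[ 0.0502 -0.0377]
 [ 0.0501  0.0344]
 [ 0.0022 -0.0381]
 [ 0.0021  0.0344]]
housing [[ 0.0617 -0.0539]
 [ 0.0616  0.0501]]
mesh [[ 0.0419 -0.0367]
 [ 0.0418  0.0335]
 [-0.0042 -0.0358]
 [-0.0043  0.0343]]
win est tool [[ 0.0038 -0.002 ]]
compass top sides [[ 0.0067 -0.0263]
 [ 0.0067  0.0257]
 [ 0.0303 -0.0003]] 0.06547993380164302
```

Window centre minus compass is about (+2.5, -1.4) mm in the tool axes. Final correction and descent, in small steps.

```bash
python3 -m pendant '[[[0,0,0],[0.01,-0.005,0.015],0.7],[[0,0,0],[0,0,0.02],0.7],[[0,0,0],[0,0,0.02],0.7],[[0,0,0],[0,0,0.01],0.7],[[0,0,0],[0,0,0],0.7],[[0,0,0],[0,0,0],0.7],[[0,0,0],[0,0,0],0.7],[[0,0,0],[0,0,0],0.7]]'
python3 - <<'E'
from h import *
s=observe();im=grab_frame('wrist')[:,:,::-1];a=grab_frame('scene')[:,:,::-1]
M=rot(s['tcp_rot']).as_matrix();print(s['tcp_pos'],M.round(4),abs(s['qvel']).max(),s['wrist_force'])
cv2.imwrite('pics/f.png',np.hstack([cv2.resize(im[100:384,120:404],(400,400)),cv2.resize(a[140:220,170:250],(400,400),interpolation=cv2.INTER_CUBIC)]))
E
```

```text
t: 15.7
tcp_pos: [0.4661, 0.2614, 0.2179]
tcp_rot: [0.0, 0.133, 0.991, 0.0]
wrist_force: [0.4, -0.0, -0.7]
width: 0.624
grasp_force: 47.8
[0.46606663 0.26144659 0.21785317] [[-9.644e-01  2.644e-01  3.000e-04]
 [ 2.644e-01  9.644e-01  2.000e-04]
 [-3.000e-04  3.000e-04 -1.000e+00]] 0.001242109339254771 [ 0.35635944 -0.00876874 -0.6793235 ]
```

View pics/f.png

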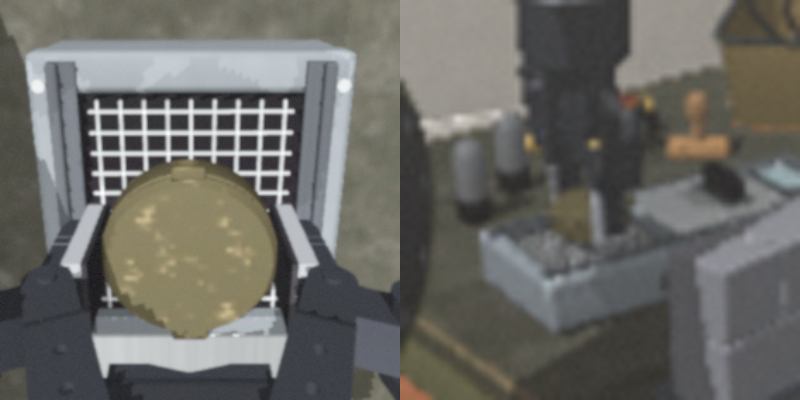

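The compass is laterally centred (190 against 192), the plate is open, and all is clear. Both window edges are visible (y≈95 and 308), so one last check along the length.

```bash
python3 - <<'E'
from h import *
s=observe();c=cam('wrist',s);M=rot(s['tcp_rot']).as_matrix()[:2,:2]
f=lambda a:np.array(a,float)*.71+[120,100]
T=lambda p:((p[:,:2]-s['tcp_pos'][:2])@M).round(4)
print(T(onplane(c,f([[190,95],[105,308],[280,308],[97,112],[292,112]]),.037)), T(onplane(c,f([[190,176],[190,330],[103,245],[277,245]]),.0678)))
E
```

```text
[[ 0.0446 -0.0006]
 [-0.0415 -0.0342]
 [-0.0416  0.035 ]
 [ 0.0387 -0.0323]
 [ 0.0387  0.0342]] [[ 0.0283 -0.0007]
 [-0.0251 -0.0007]
 [ 0.006  -0.0267]
 [ 0.006   0.0253]]
```

```bash
python3 -c "
from plant import *
print(close_job())"
```

```text
the job is handed in; nothing more can be done
None
```

The job is handed in, though no verdict came back: the shield is open against its stop, and the compass is held still and level about 11 mm above the window, centred within about 2 mm and aligned with the monitor by my last measurement.

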